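# Hover the yellow spool over the empty pin

### The job

One of the three pins of the thread stand has no spool on it. Pick up the yellow spool from the cutting mat, carry it clear over the things in between and stop with it held upright about 1 cm above the tip of that empty pin, its hole lined up with the pin and touching nothing but your gripper; do not knock the booklets, the stand or its spools on the way, and leave everything else where it is. Finish still holding it there, steady: do not put it on or let go, I will check its colour against the others before it goes down.

Things in the scene. Friction and masses are not known exactly. Their poses are not given: they have to be found in the camera images.
- yellow_spool_center (a point): Yellow spool, loose, standing upright on the green cutting mat (mat 3 mm thick, fixed, 300 x 340). 70 tall; yellow winding 44 in diameter between two pale wooden end discs 45 in diameter and 5 thick; a 20 diameter hole runs right through along its z axis. About 80 g. This point is the spool's centre, half-way up (35 above its underside); z is up along its axis.
- blue_spool_center (a point): Blue spool, same shape and size as the yellow one, already standing on one pin of the stand. This point is its centre, 35 above its underside.
- green_spool_center (a point): Green spool, same shape and size, already standing on another pin of the stand. This point is its centre, 35 above its underside.
- stand: Thread stand, fixed: wooden base 95 (x) x 255 (y) x 18 tall with three upright steel pins 85 apart in a row along its y axis, 8 in diameter, rising 92 above the base, so that tips are 110 above the table. Spools on it reach 88 above the table. A thin grey felt disc 38 across lies round the foot of the empty pin. Origin at the centre of its underside, z up.
- booklets: Row of upright booklets between steel bookends, fixed: about 195 long (x), 110 deep (y), up to 144 tall, standing between the mat and the stand. Origin at the centre of its underside, z up.
- pin_left_tip (a point): Tip of the stand's pin at +85 along the stand's y: centre of the pin's top end, 110 above the table; z up along the pin. It may be empty or carry a spool.
- pin_middle_tip (a point): Tip of the stand's pin in the middle: centre of the pin's top end, 110 above the table; z up along the pin. It may be empty or carry a spool.
- pin_right_tip (a point): Tip of the stand's pin at -85 along the stand's y: centre of the pin's top end, 110 above the table; z up along the pin. It may be empty or carry a spool.
- button_jar: Bystander: loose round glass jar with a red lid, 64 across, 85 tall; origin at the centre of its underside.
- tape_case: Bystander: loose flat round white tape-measure case, 58 across, 18 tall, with a small steel tab; origin at the centre of its underside.
- hoop: Bystander: loose wooden embroidery hoop lying flat, 150 across, 12 tall; origin at the centre of its underside.
- pincushion: Bystander: loose red domed pincushion on a dark wooden foot, 76 across, 42 tall (pin heads to 57); origin at the centre of its underside.
Things that resemble listed ones, but are neither listed nor needed, are in the scene too. Leave any orange look-alike of the part that bears yellow_spool_center alone.

How it is judged:
By the outcome, as a careful person would: the job done as asked, in the order asked, and still so for the second after the job is handed in, while the arm keeps its last pose, push and grip.
It also fails if it takes over 45 s, if anything falls off the work surface, if the arm or the gripper's body presses on something with over 40 N, if the wrist force passes 120 N, or if a joint passes its speed limit or range.

### The arm

A 7-joint arm with a two-finger parallel gripper is mounted at the origin on the work surface. World frame = base frame: x ahead of the robot, y to its left, z up, the work surface at z = 0. Lengths are in mm, angles in rad, forces in N, time in s.
With the tool pointing down it reaches from about 350 to 900 mm from the base axis. Payload 8.1 kg.
Tool frame: the origin (TCP) lies at the very end of the fingers, on their centre line; the grasp point (between the pads) lies 19 mm behind it (manip.tcp_to_grasp is the distance from the TCP to the grasp point, in mm); z points along the fingers, y is the direction in which the jaws open and shut (so a half turn about z gives the same grasp; the last joint's range is limited). The gripper opens to 85 mm and grips with 20 to 120 N. Pads are 22 mm wide; open, the fingers measure 114 mm over their backs; the gripper's body (76 mm by 85 mm) begins 54 mm behind the grasp point. The pads swing forward as they close: fully open they stand 13 mm farther back than shut.
Start: joints at [-1.25, 0.434, 0.025, 1.573, -0.012, 1.134, -0.075], TCP at [257.045, 569.71, 231.323] pointing down, gripper open.
Joint ranges: [-2.62, 2.62], [-0.44, 2.09], [-1.27, 1.32], [0.08, 2.57], [-1.32, 4.46], [0.12, 2], [-2.74, 2.74]. Speed limits (rad/s): [2.22, 2.22, 3.01, 3.01, 3.14, 3.14, 3.14].

### API

Orientations are given as a 3x3 rotation matrix whose columns are the frame's x, y, z axes.
In Python, from bench import manip gives the robot as it stands.
- The arm moves only by the tool play_rows, never from a script. Its argument "series" is a list of rows, each a list of 3 entries, a list of its own where there are three numbers: the shift along the tool's x, y, z in units of 30 mm (1.0 is 30 mm), then the turn, a rotation vector about the tool's x, y, z in units of 5 degrees (1.0 is 5 degrees), then the finger opening in mm, from 0 to 85.4. A call has 1 to 20 rows; each row shifts and turns the pose as measured when the row begins, along the tool's axes as they then stand; what a row does not reach is not made up. A row lasts 1/12 s, in which the tool goes at most 41.7 mm and 7.16 degrees, less where a joint would pass 70% of its speed; a pose out of reach is approached as far as the arm can. A call is refused whole if a number of a shift passes 1 or a number of a turn 1, either way. A call with a gripper value outside its range is refused whole. The fingers move at their own pace and stop on an object; the grip force is fixed at half the most. Time passes only in rows, so rows that do not move let the fingers close. It gives the time, the measured TCP pose, the force and the opening at its end, in the units of the state.
- manip.observe(): the state, without advancing time (a new reading comes with each control period).
- manip.get_image(name): name is "scene" or "side" or "wrist"; returns a dict with "img" (480x640x3 uint8, red, green, blue), "depth" (480x640 float32, mm along the optical axis (not along the pixel's ray), 0 where there is no reading), "fx", "fy", "cx", "cy" (pixels), "rvec" (rotation vector, rad) and "tvec" (3), from world to camera coordinates, as OpenCV has them. Camera axes: x right, y down, z forward; pixel columns grow to the right and rows downward; lengths in mm; the calibration is good to about 2 mm. A picture is of the moment at which its call begins.
- manip.sign_off(): hands the job in, once; it reports no verdict.
The state is a dict: "time": time; "joint_positions": joint angles; "dq": joint speeds; "joint_efforts": joint torques, N m; "eef_pos": TCP position; "orientation": TCP orientation; "force": force on the tool from outside, world axes, zero at the start; "moment": the same for the moment, N m; "grip_width": finger opening in mm.
Only numpy, scipy, OpenCV 4.12 (cv2) and the standard library are available. Lean on these libraries where they do the work, as an engineer would, in place of code of your own. Each camera call takes 0.05 s, during which the arm holds its last target.

## Working session

There is one attempt and no reset: what is moved stays moved. The work goes in short steps, Python scripts to look and compute and a tool call to move; the robot and the scene stay as the last step left them, time stands still between calls to the robot, and variables do not carry over. Pictures are saved under pics/ and viewed, and the job is handed in when it is done.

Besides the shell and the picture viewer there is one more tool, called after "Request:" as name(argument=value, ...) on one line, values as JSON. play_rows: Moves the arm, as the interface text tells. Its arguments: {"type":"object","properties":{"series":{"type":"array"}},"required":["series"]}

```bash
mkdir -p pics; cat > h.py <<'E'
import numpy as np, cv2
from bench import manip
def get(n):
    d=manip.get_image(n); R=cv2.Rodrigues(np.array(d['rvec'],float))[0]; t=np.array(d['tvec'],float).ravel()
    return d,R,t
def cloud(n):
    d,R,t=get(n); z=d['depth'].astype(float); v,u=np.mgrid[:480,:640]
    P=np.stack([(u-d['cx'])/d['fx']*z,(v-d['cy'])/d['fy']*z,z],-1)
    W=(P-t)@R; W[z<=0]=np.nan
    return d,W
def save(n,img): cv2.imwrite('pics/'+n,cv2.cvtColor(img,cv2.COLOR_RGB2BGR))
E
python3 - <<'E'
from h import *
for n in ['scene','side','wrist']:
    d,W=cloud(n); save(n+'0.png',d['img']); np.savez('c_'+n,W=W,img=d['img'])
    R=cv2.Rodrigues(np.array(d['rvec']))[0]; print(n,-R.T@np.array(d['tvec']).ravel())
print(manip.observe())
E
```

```text
scene [1361.97593896 -433.20748342 1028.77685858]
side [ 309.88788698 -835.8969476   748.77484098]
wrist [180.08410732 603.22935567 372.10235558]
{'time': 0.15, 'joint_positions': array([-1.24963555,  0.4350768 ,  0.02499097,  1.57383779, -0.0115797 ,
        1.13397358, -0.0750977 ]), 'dq': array([-0.00188693, -0.00270457,  0.0018898 , -0.00439412,  0.00024664,
        0.00123249, -0.00052233]), 'joint_efforts': array([ 2.63937640e-03, -6.70882916e+01,  1.02642037e+00, -3.16450381e+01,
        1.57025631e-02,  8.97091784e-03,  2.94810278e-06]), 'eef_pos': array([256.90649978, 569.37590651, 230.71728092]), 'orientation': array([[-9.11519201e-01,  4.11257369e-01, -3.50163948e-04],
       [ 4.11257497e-01,  9.11518551e-01, -1.09653282e-03],
       [-1.31776269e-04, -1.14351827e-03, -9.99999338e-01]]), 'force': array([ 0.73162242, -0.20176069, -1.72570143]), 'moment': array([-0.03483172,  0.03710897,  0.01898668]), 'grip_width': 85.17822797099379}
```

View pics/scene0.png

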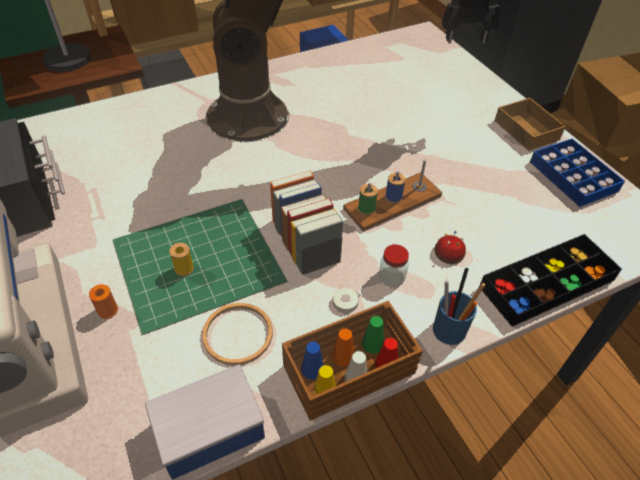

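View pics/side0.png

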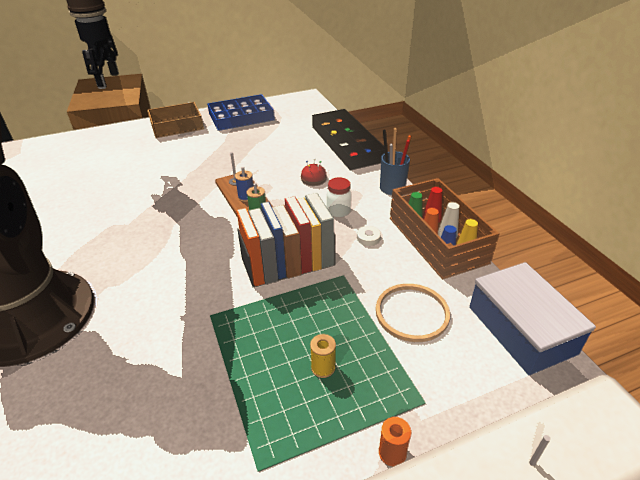

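View pics/wrist0.png

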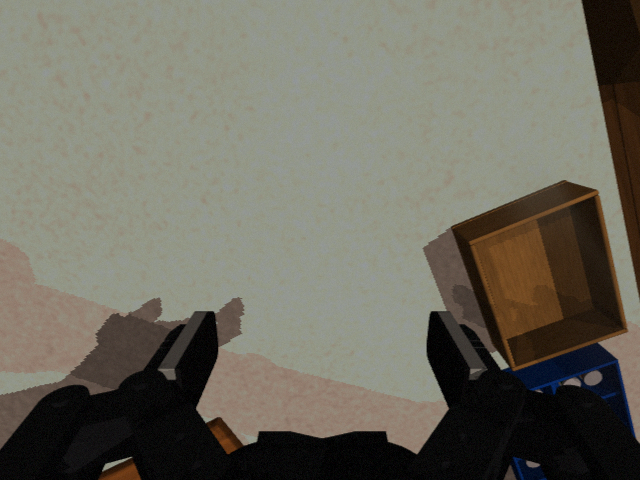

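Scene view: the yellow spool stands on the mat at (181,260). Possible look-alikes are the orange spool off the mat at (103,301), the yellow cone in the basket at (325,379), and the orange cone at (344,347). I choose the one on the mat. The empty pin is at (423,175), at the far +y end of the stand; green (369,198) and blue (396,186) are on the other two.

```bash
python3 - <<'E'
from h import *
def circ(P):
    A=np.c_[2*P,np.ones(len(P))]; s=np.linalg.lstsq(A,(P**2).sum(1),rcond=None)[0]
    return s[:2],np.sqrt(s[2]+s[:2]@s[:2])
for n,boxes in {'scene':dict(y=(160,235,205,285),g=(350,175,388,220),b=(380,165,412,208),pin=(412,155,432,195)),
  'side':dict(y=(300,325,345,385),b=(232,165,256,198),g=(244,180,270,212),pin=(226,148,240,185))}.items():
    f=np.load(f'c_{n}.npz');W=f['W'];img=f['img']
    for k,(a,b,c,d) in boxes.items():
        w=W[b:d,a:c].reshape(-1,3); 
        if k=='pin':
            m=(w[:,2]>28)&(w[:,2]<125); q=w[m]; q=q[(abs(q[:,0]-np.nanmedian(q[:,0]))<40)]
            print(n,k,len(q)); 
            for r in q[::max(1,len(q)//25)]: print(r.round(1))
            continue
        top={'y':73}.get(k,88)
        t=w[abs(w[:,2]-top)<3.5]
        c0=np.nanmedian(t,0)
        t=t[np.hypot(*(t-c0)[:,:2].T)<35]
        hull=cv2.convexHull(t[:,:2].astype(np.float32))
        (cx,cy),r=cv2.minEnclosingCircle(hull)
        s=w[(w[:,2]>top-65)&(w[:,2]<top-6)&(np.hypot(w[:,0]-cx,w[:,1]-cy)<32)]
        print(n,k,'top z',c0[2],'n',len(t),'enc',cx,cy,r,'wall',circ(s[:,:2]),len(s))
    # booklets, base
    m=(W[...,2]>100)&(W[...,2]<160)
    print('tall>100', n)
    for x in ([ (265,170,345,275)] if n=='scene' else [(235,190,340,285)]):
        a,b,c,d=x; w=W[b:d,a:c].reshape(-1,3); w=w[w[:,2]>60]; print(np.nanmin(w,0),np.nanmax(w,0),np.percentile(w,[1,99],axis=0))
    a=cv2.resize(img[225:290,150:215] if n=='scene' else img[320:390,290:355],(390,390),interpolation=2)
    a2=cv2.resize(img[150:230,340:445] if n=='scene' else img[140:230,215:285],(400,390),interpolation=2)
    save(f'crop_{n}.png',np.hstack([a,a2]))
E
```

```text
scene y top z 72.29620965504577 n 183 enc 506.96221923828125 -349.670166015625 23.801362991333008 wall (array([ 510.55672893, -351.57433827]), np.float64(17.68234208762575)) 350
scene g top z 87.49596490399443 n 136 enc 526.6394653320312 127.14984893798828 23.537748336791992 wall (array([530.45611718, 124.446209  ]), np.float64(18.086678377172003)) 299
scene b top z 87.20963037733246 n 128 enc 521.8933715820312 210.18624877929688 23.1286563873291 wall (array([523.05460374, 209.14883556]), np.float64(18.133052068138518)) 308
scene pin 75
[508.8 296.8 107.6]
[512.2 294.6 107.7]
[511.3 292.8 104.4]
[514.7 290.6 104.5]
[512.6 293.1  98.6]
[511.8 294.4  94.1]
[514.2 289.8  94.3]
[510.7 293.5  86.8]
[511.1 293.8  83.6]
[514.2 291.9  83.4]
[508.2 294.3  74.3]
[518.8 295.1  82.5]
[515.2 295.6  76. ]
[515.8 295.8  72.9]
[513.9 298.2  67.1]
[517.7 295.6  67.7]
[515.9 294.5  63.2]
[512.9 294.5  57.2]
[516.  292.5  57. ]
[515.5 293.7  52.6]
[516.3 293.6  49.8]
[516.4 290.9  47.4]
[515.4 292.5  42.4]
[515.1 293.4  38.2]
[516.  293.4  35.4]
tall>100 scene
[ 445.52179533 -109.68730444   60.06156205
[... 659 characters left out ...]
de pin 125
[511.3 299.6 108.3]
[506.7 292.5 107.1]
[514.9 296.7 100. ]
[511.  293.5  96.5]
[507.4 292.8  91.6]
[512.1 291.7  88. ]
[511.5 292.8  81.3]
[508.8 296.7  73.6]
[512.6 290.6  73. ]
[509.2 290.9  67.4]
[510.4 286.8  63.2]
[508.2 294.4  53. ]
[512.6 290.8  50.8]
[512.8 294.   45.7]
[506.4 290.9  45.9]
[506.1 216.4  89.2]
[501.8 209.   91.6]
[499.5 211.9  87.4]
[496.3 210.4  86.1]
[507.8 292.7  31.6]
[503.7 197.6  88.8]
[503.  196.   86.9]
[497.  208.2  75.2]
[498.7 206.2  72.9]
[499.4 197.8  74.7]
tall>100 side
[ 443.06247425 -112.32694208   60.0334208 ] [719.02179667 138.24058893 147.14613593] [[ 444.6569495  -110.61252485   61.24410738]
 [ 706.53771815  122.24682817  144.80745991]]
```

View pics/crop_scene.png

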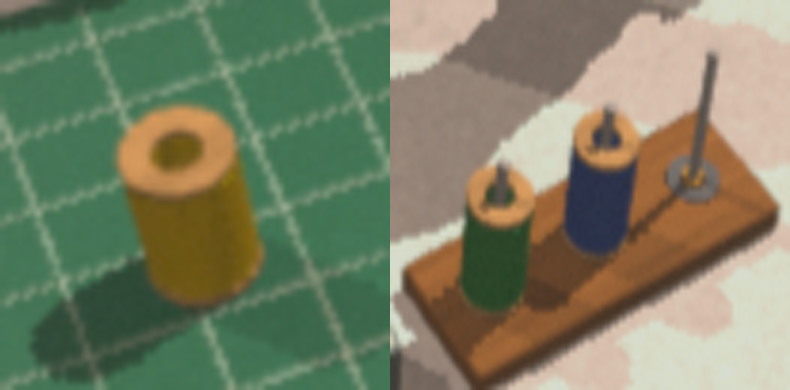

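Request:
play_rows(series=[[[0,0,0],[0,0,1],85],[[0,0,0],[0,0,1],85],[[0,0,0],[0,0,1],85],[[0,0,0],[0,0,1],85],[[0,0,0],[0,0,1],85],[[0,0,0],[0,0,1],85],[[0,0,0],[0,0,1],85],[[0,0,0],[0,0,1],85],[[0,0,0],[0,0,1],85],[[0,0,0],[0,0,1],85],[[0,0,0],[0,0,1],85],[[0,0,0],[0,0,1],85],[[0,0,0],[0,0,1],85],[[0,0,0],[0,0,0],85]])

```text
time: 1.32
eef_pos: [255.5, 566.3, 225.8]
orientation: [[0.044, 0.999, -0.004], [0.999, -0.044, -0.01], [-0.011, -0.004, -1.0]]
force: [0.1, -0.4, -0.0]
grip_width: 85.1
```

```bash
cat >> h.py <<'E'
def rel(target):
    o=manip.observe(); R=o['orientation']; d=R.T@(np.array(target)-o['eef_pos'])
    Rd=np.array([[0,1,0],[1,0,0],[0,0,-1.]])
    rv=cv2.Rodrigues(R.T@Rd)[0].ravel()
    print('t',o['time'],'pos',o['eef_pos'].round(2),'units',(d/30).round(3),'turn',(np.degrees(rv)/5).round(3),'w',round(o['grip_width'],2),'F',o['force'].round(2),'q',o['joint_positions'].round(2))
E
python3 -c "
from h import *
rel([506,-351,231])"
```

```text
t 1.3167 pos [255.53 566.29 225.78] units [-30.183   9.675   0.111] turn [-0.044  0.121 -0.5  ] w 85.07 F [ 0.1  -0.43 -0.  ] q [-1.43  0.44  0.3   1.6  -0.14  1.13 -1.15]
```

Request:
play_rows(series=[[[-1,0.5,-0.1],[0,0.1,-0.5],85],[[-1,0.5,-0.1],[0,0,0],85],[[-1,0.5,-0.1],[0,0,0],85],[[-1,0.5,-0.1],[0,0,0],85],[[-1,0.5,-0.1],[0,0,0],85],[[-1,0.5,-0.1],[0,0,0],85],[[-1,0.5,-0.1],[0,0,0],85],[[-1,0.5,-0.1],[0,0,0],85],[[-1,0.5,-0.1],[0,0,0],85],[[-1,0.5,-0.1],[0,0,0],85],[[-1,0.5,-0.1],[0,0,0],85],[[-1,0.5,-0.1],[0,0,0],85]])

```text
time: 2.32
eef_pos: [442.9, 201.5, 259.9]
orientation: [[-0.059, 0.998, -0.007], [0.998, 0.059, -0.002], [-0.002, -0.007, -1.0]]
force: [0.0, 0.4, -0.6]
grip_width: 84.8
```

```bash
python3 -c "
from h import *
rel([506,-351,231])"
```

```text
t 2.3167 pos [442.92 201.54 259.88] units [-18.508   1.022   0.993] turn [-0.076  0.025  0.674] w 84.78 F [ 0.03  0.39 -0.64] q [-0.92  0.19  0.45  1.88 -0.09  1.1  -0.37]
```

```bash
python3 -c "
from h import *
d,W=cloud('wrist'); save('w1.png',d['img']); np.savez('c_w1',W=W,**d)"
```

```text
(no output)
```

View pics/w1.png

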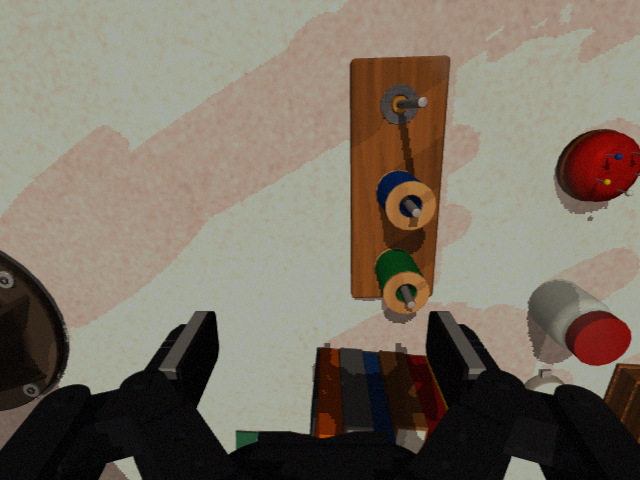

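The wrist view shows the empty pin's tip at (423,102) with its felt at (400,104), the blue spool's tip at (418,211) and the green one's at (411,305).

```bash
cat >> h.py <<'E'
def ray(d,u,v,z):
    R=cv2.Rodrigues(np.array(d['rvec'],float))[0]; t=np.array(d['tvec'],float).ravel()
    c=-R.T@t; r=R.T@np.array([(u-d['cx'])/d['fx'],(v-d['cy'])/d['fy'],1]); return c+r*(z-c[2])/r[2]
E
python3 - <<'E'
from h import *
f=dict(np.load('c_w1.npz'))
for n,u,v,z in [('emp',423,102,110),('emp foot',400,104,19),('blue',418,211.5,110),('green',411,305.5,110)]: print(n,ray(f,u,v,z).round(1), f['W'][int(v),int(u)].round(1))
save('w1c.png',cv2.resize(f['img'][80:130,380:450],(770,550),interpolation=0))
d,R,t=get('scene')
print(ray(d,424,161.5,110)); save('s1c.png',cv2.resize(d['img'][150:205,400:460],(600,550),interpolation=0))
E
```

```text
emp [510.6 295.3 110. ] [510.8 295.4 109.2]
emp foot [511.2 295.5  19. ] [506.2 294.8  45.4]
blue [519.  212.2 110. ] [519.7 211.9 107.1]
green [525.2 126.2 110. ] [525.5 126.1 108.9]
[515.92928113 291.75245924 110.        ]
```

View pics/w1c.png

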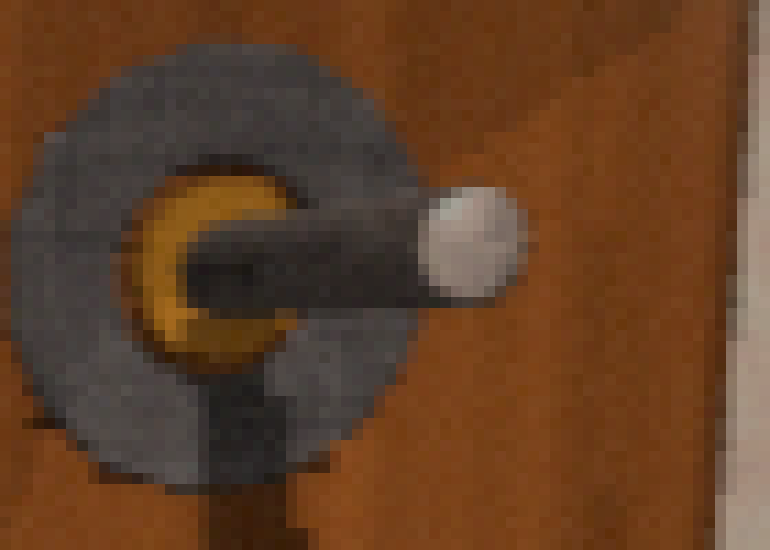

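Request:
play_rows(series=[[[-1,0.05,-0.1],[0,0,0.7],85],[[-1,0.1,-0.05],[0,0,0],85],[[-1,0.1,-0.05],[0,0,0],85],[[-1,0.1,-0.05],[0,0,0],85],[[-1,0.1,-0.05],[0,0,0],85],[[-1,0.1,-0.05],[0,0,0],85],[[-1,0.1,-0.05],[0,0,0],85],[[-1,0.1,-0.05],[0,0,0],85],[[-1,0.1,-0.05],[0,0,0],85],[[-1,0.1,-0.05],[0,0,0],85],[[-1,0.1,-0.05],[0,0,0],85],[[-1,0.1,-0.05],[0,0,0],85],[[-1,0.1,-0.05],[0,0,0],85],[[-1,0.1,-0.05],[0,0,0],85],[[-1,0.1,-0.05],[0,0,0],85],[[-1,0.1,-0.05],[0,0,0],85]])

```text
time: 3.75
eef_pos: [501.3, -291.6, 286.8]
orientation: [[-0.05, 0.999, -0.004], [0.999, 0.05, 0.0], [0.0, -0.004, -1.0]]
force: [1.1, 0.1, -0.2]
grip_width: 84.7
```

```bash
python3 -c "
from h import *
rel([506,-351,231])
d,W=cloud('wrist'); save('w2.png',d['img']); np.savez('c_w2',W=W,**d)"
```

```text
t 3.75 pos [ 501.35 -291.58  286.76] units [-1.986  0.063  1.858] turn [-0.048 -0.002  0.578] w 84.74 F [ 1.1   0.1  -0.21] q [-0.09  0.37  0.74  1.64 -0.26  1.23  0.75]
```

View pics/w2.png

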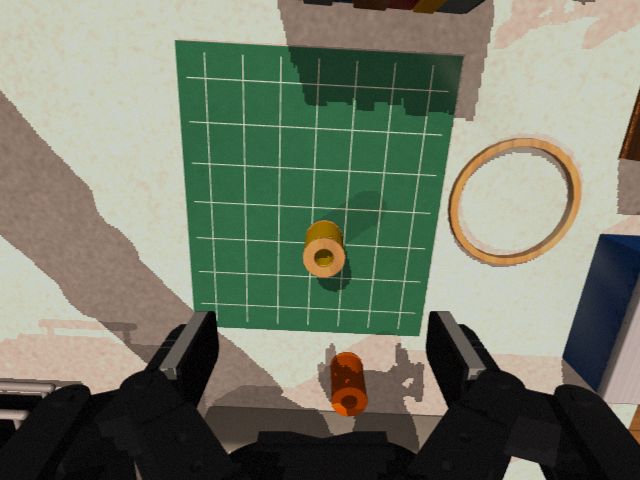

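```bash
python3 - <<'E'
from h import *
f=dict(np.load('c_w2.npz')); W=f['W']
for n,(a,b,c,d),z in [('y',(295,230,355,285),73),('o',(325,375,375,420),70)]:
    w=W[b:d,a:c]; m=(abs(w[...,2]-z)<4)
    v,u=np.nonzero(m); pts=np.c_[u+a,v+b].astype(np.float32)
    e=cv2.fitEllipse(cv2.convexHull(pts)); print(n,np.nanmedian(w[m],0),'ell',e,'->',ray(f,*e[0],np.nanmedian(w[m],0)[2]))
save('w2c.png',cv2.resize(f['img'][215:285,290:360],(560,560),interpolation=0))
E
```

```text
y [ 504.27797534 -350.63039149   71.80070117] ell ((323.0813293457031, 256.8584899902344), (39.95051956176758, 42.37188720703125), 91.81533813476562) -> [ 504.1644695  -350.86774382   71.80070117]
o [ 544.55149639 -537.19950397   68.90733654] ell ((348.48577880859375, 400.4942932128906), (30.477436065673828, 36.37339401245117), 87.85033416748047) -> [ 544.68287657 -537.22188454   68.90733654]
```

View pics/w2c.png

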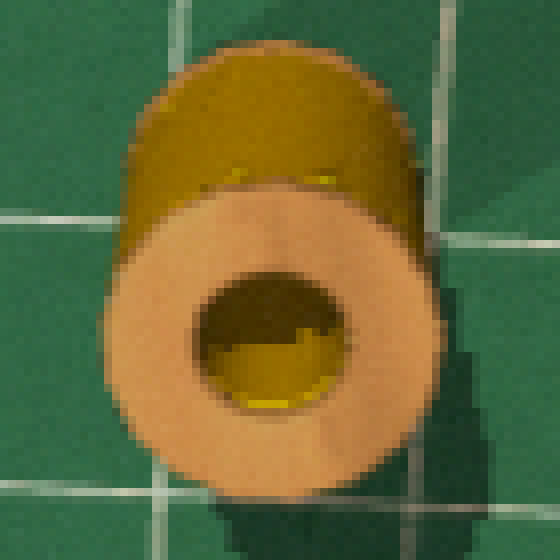

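The close crop confirms it: a yellow winding between pale discs, with its rim centre at pixel (323,257), about (504.5, -351) in world. I'll go above it first.

Request:
play_rows(series=[[[-1,0.1,0.8],[0,0,0.6],85],[[-0.9,0.1,1],[0,0,0],85],[[0,0,1],[0,0,0],85],[[0,0,1],[0,0,0],85],[[0,0,1],[0,0,0],85],[[0,0,0.5],[0,0,0],85],[[0,0,0],[0,0,0],85]])

```text
time: 4.38
eef_pos: [509.2, -359.7, 122.9]
orientation: [[-0.006, 1.0, -0.002], [1.0, 0.006, -0.007], [-0.007, -0.002, -1.0]]
force: [-0.2, 0.4, -0.1]
grip_width: 85.0
```

```bash
python3 -c "
from h import *
rel([504.5,-351,24])"
```

```text
t 4.3833 pos [ 509.23 -359.71  122.92] units [ 0.316 -0.15   3.295] turn [-0.022  0.086  0.069] w 85.02 F [-0.16  0.42 -0.09] q [ 0.1   0.6   0.65  1.74 -0.43  0.94  0.93]
```

Request:
play_rows(series=[[[0.3,-0.15,0.2],[0,0.1,0.1],85],[[0,0,0.4],[0,0,0],85],[[0,0,0],[0,0,0],85],[[0,0,0],[0,0,0],85]])

```text
time: 4.72
eef_pos: [505.7, -349.7, 104.4]
orientation: [[-0.005, 1.0, -0.003], [1.0, 0.005, 0.002], [0.002, -0.003, -1.0]]
force: [-0.2, -0.5, -0.5]
grip_width: 85.0
```

```bash
python3 -c "
from h import *
rel([504.5,-351,24])
d,W=cloud('wrist'); save('w3.png',d['img']); np.savez('c_w3',W=W,**d)"
```

```text
t 4.7167 pos [ 505.73 -349.67  104.44] units [-0.049 -0.034  2.681] turn [-0.029 -0.023  0.054] w 85.05 F [-0.16 -0.47 -0.51] q [ 0.1   0.61  0.64  1.77 -0.45  0.91  0.94]
```

View pics/w3.png

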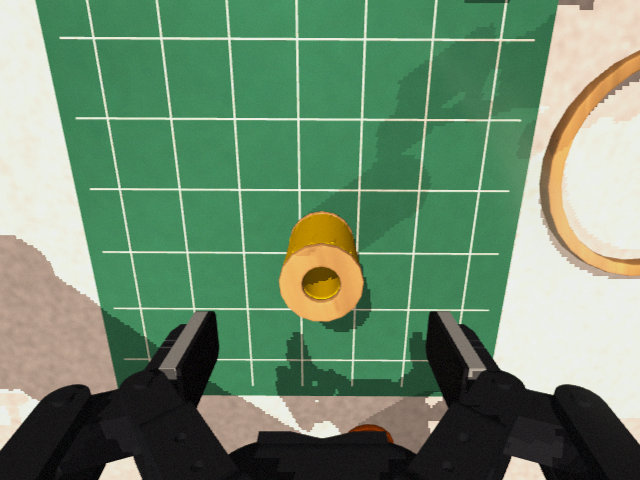

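The spool top's centre is at (321,282), centred between the fingertips at columns 216 and 428. Next I'll recheck its centre and descend.

```bash
python3 - <<'E'
from h import *
f=dict(np.load('c_w3.npz')); W=f['W']
a,b,c,d=270,230,375,330
w=W[b:d,a:c]; m=(abs(w[...,2]-73)<4)
v,u=np.nonzero(m); pts=np.c_[u+a,v+b].astype(np.float32)
e=cv2.fitEllipse(cv2.convexHull(pts)); z=np.nanmedian(w[m],0)[2]; c=ray(f,*e[0],z); print(e,c)
rel([c[0],c[1],21])
E
```

```text
((320.49969482421875, 281.9906921386719), (78.15219116210938, 84.78333282470703), 90.85851287841797) [ 504.38618346 -350.29525896   71.82231984]
t 4.7667 pos [ 505.83 -349.67  104.49] units [-0.026 -0.042  2.783] turn [-0.027 -0.023  0.054] w 84.8 F [ 0.65 -0.23  0.04] q [ 0.1   0.61  0.64  1.77 -0.45  0.91  0.94]
```

Request:
play_rows(series=[[[-0.03,-0.04,0.6],[0,0,0],85],[[0,0,0.6],[0,0,0],85],[[0,0,0.5],[0,0,0],85],[[0,0,0.4],[0,0,0],85],[[0,0,0],[0,0,0],85],[[0,0,0],[0,0,0],85]])

```text
time: 5.27
eef_pos: [509.9, -354.1, 45.3]
orientation: [[-0.009, 1.0, 0.008], [1.0, 0.009, -0.004], [-0.004, 0.008, -1.0]]
force: [0.6, -1.1, 0.3]
grip_width: 85.3
```

```bash
python3 -c "
from h import *
rel([504.4,-350.3,21])"
```

```text
t 5.2667 pos [ 509.89 -354.06   45.26] units [ 0.131 -0.188  0.807] turn [0.089 0.05  0.101] w 85.26 F [ 0.59 -1.14  0.29] q [ 0.14  0.69  0.58  1.81 -0.51  0.79  0.99]
```

Request:
play_rows(series=[[[0.13,-0.19,0.2],[0.1,0.05,0.1],85],[[0,0,0.3],[0,0,0],85],[[0,0,0.2],[0,0,0],85],[[0,0,0],[0,0,0],85],[[0,0,0],[0,0,0],85]])

```text
time: 5.68
eef_pos: [505.2, -350.8, 24.9]
orientation: [[0.0, 1.0, 0.002], [1.0, -0.0, -0.001], [-0.001, 0.002, -1.0]]
force: [0.0, 0.1, -0.5]
grip_width: 84.6
```

```bash
python3 -c "
from h import *
rel([504.4,-350.3,21])"
```

```text
t 5.6833 pos [ 505.21 -350.84   24.95] units [ 0.018 -0.027  0.131] turn [ 0.019  0.016 -0.002] w 84.64 F [ 0.05  0.09 -0.48] q [ 0.15  0.71  0.56  1.83 -0.53  0.76  1.  ]
```

Request:
play_rows(series=[[[0,0,0.05],[0,0,0],60],[[0,0,0.05],[0,0,0],50],[[0,0,0],[0,0,0],46],[[0,0,0],[0,0,0],40],[[0,0,0],[0,0,0],30],[[0,0,0],[0,0,0],20],[[0,0,0],[0,0,0],20],[[0,0,0],[0,0,0],20],[[0,0,0],[0,0,0],20]])

```text
time: 6.43
eef_pos: [505.7, -351.3, 22.8]
orientation: [[0.0, 1.0, 0.003], [1.0, -0.0, -0.002], [-0.002, 0.003, -1.0]]
force: [0.5, 0.8, -0.3]
grip_width: 44.4
```

```bash
python3 -c "
from h import *
rel([504.4,-350.3,21])
d,W=cloud('side'); save('s4.png',cv2.resize(d['img'][270:430,230:430],(800,600)))"
```

```text
t 6.4333 pos [ 505.71 -351.31   22.81] units [ 0.034 -0.044  0.06 ] turn [ 0.033  0.023 -0.002] w 44.36 F [ 0.53  0.85 -0.32] q [ 0.15  0.71  0.56  1.83 -0.53  0.75  1.  ]
```

View pics/s4.png

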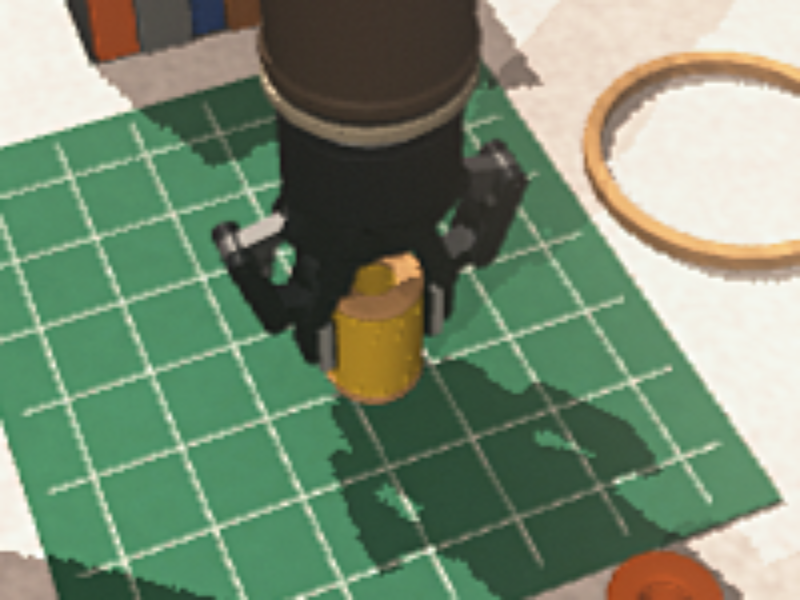

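The spool is gripped at 44.4 mm opening with the pads on the winding. Now lifting.

Request:
play_rows(series=[[[0,0,-0.4],[0,0,0],20],[[0,0,-0.7],[0,0,0],20],[[0,0,-0.9],[0,0,0],20],[[0,0,-0.9],[0,0,0],20],[[0,0,-0.9],[0,0,0],20],[[0,0,-0.9],[0,0,0],20],[[0,0,-0.9],[0,0,0],20],[[0,0,-0.9],[0,0,0],20],[[0,0,-0.5],[0,0,0],20],[[0,0,-0.2],[0,0,0],20],[[0,0,0],[0,0,0],20]])

```text
time: 7.4
eef_pos: [501.9, -351.4, 256.0]
orientation: [[0.004, 1.0, 0.001], [1.0, -0.004, -0.002], [-0.002, 0.001, -1.0]]
force: [-0.5, 0.5, -0.1]
grip_width: 44.1
```

```bash
python3 -c "
from h import *
rel([511,295,240])
d,W=cloud('side'); save('s5.png',d['img'])"
```

```text
t 7.4 pos [ 501.95 -351.43  256.  ] units [21.55   0.205  0.485] turn [ 0.015  0.026 -0.051] w 44.09 F [-0.5   0.51 -0.08] q [ 0.03  0.46  0.74  1.61 -0.32  1.2   0.83]
```

View pics/s5.png

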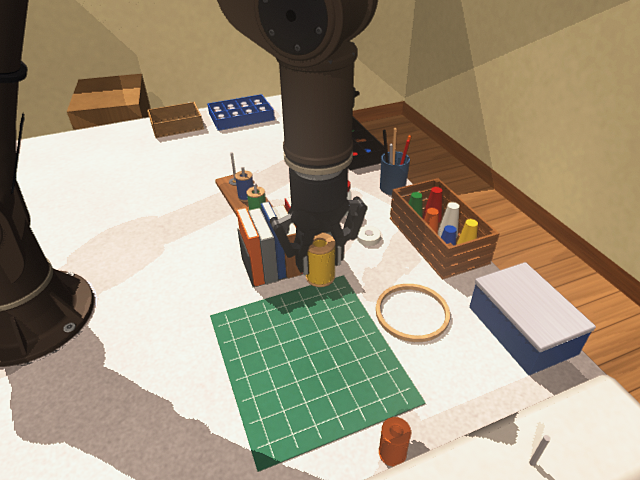

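The spool is held upright in the gripper at (320,260) and the mat is now empty. Traversing at about 235 mm underside height.

Request:
play_rows(series=[[[0.4,0,0],[0,0,0],20],[[0.7,0,0],[0,0,0],20],[[0.9,0,0],[0,0,0],20],[[0.9,0,0],[0,0,0],20],[[0.9,0,0],[0,0,0],20],[[0.9,0,0],[0,0,0],20],[[0.9,0,0],[0,0,0],20],[[0.9,0,0],[0,0,0],20],[[0.9,0,0],[0,0,0],20],[[0.9,0,0],[0,0,0],20],[[0.9,0,0],[0,0,0],20]])

```text
time: 8.37
eef_pos: [491.6, -59.5, 239.4]
orientation: [[0.012, 1.0, -0.026], [1.0, -0.012, 0.0], [-0.0, -0.026, -1.0]]
force: [0.4, -0.2, -0.1]
grip_width: 44.4
```

```bash
python3 -c "
from h import *
rel([511,295,240])"
```

```text
t 8.3667 pos [491.64 -59.47 239.36] units [11.823  0.5   -0.036] turn [-0.294  0.    -0.14 ] w 44.4 F [ 0.45 -0.23 -0.1 ] q [-0.56  0.26  0.72  1.89 -0.19  1.09  0.22]
```

Request:
play_rows(series=[[[0.9,0.1,-0.1],[-0.3,0,-0.1],20],[[0.9,0.1,-0.05],[0,0,0],20],[[0.9,0.1,0],[0,0,0],20],[[0.9,0.1,0],[0,0,0],20],[[0.9,0.1,0],[0,0,0],20],[[0.9,0.1,0],[0,0,0],20],[[0.9,0,0],[0,0,0],20],[[0.9,0,0],[0,0,0],20],[[0.8,0,0],[0,0,0],20],[[0.6,0,0],[0,0,0],20],[[0.4,0,0],[0,0,0],20],[[0,0,0],[0,0,0],20]])

```text
time: 9.37
eef_pos: [489.1, 238.3, 225.6]
orientation: [[-0.015, 0.999, -0.029], [1.0, 0.015, -0.008], [-0.007, -0.029, -1.0]]
force: [-0.0, 0.6, -0.8]
grip_width: 44.6
```

```bash
python3 -c "
from h import *
rel([511,295,200])"
```

```text
t 9.3667 pos [489.12 238.3  225.64] units [1.885 0.782 0.819] turn [-0.334  0.084  0.169] w 44.61 F [-0.05  0.56 -0.76] q [-0.98  0.35  0.59  1.79 -0.22  1.1  -0.3 ]
```

Request:
play_rows(series=[[[0.6,0.3,0],[-0.3,0.1,0.2],20],[[0.6,0.3,0.2],[0,0,0],20],[[0.4,0.2,0.2],[0,0,0],20],[[0.2,0,0.1],[0,0,0],20],[[0,0,0],[0,0,0],20],[[0,0,0],[0,0,0],20]])

```text
time: 9.87
eef_pos: [510.8, 288.7, 205.4]
orientation: [[0.007, 1.0, -0.009], [1.0, -0.007, -0.005], [-0.006, -0.008, -1.0]]
force: [1.4, 0.4, -0.8]
grip_width: 43.9
```

```bash
python3 -c "
from h import *
rel([511,295,200])
d,W=cloud('wrist'); save('w6.png',d['img']); np.savez('c_w6',W=W,**d)"
```

```text
t 9.8667 pos [510.79 288.72 205.4 ] units [0.21  0.007 0.179] turn [-0.097  0.063 -0.08 ] w 43.87 F [ 1.41  0.36 -0.75] q [-1.01  0.43  0.57  1.73 -0.26  1.07 -0.36]
```

View pics/w6.png

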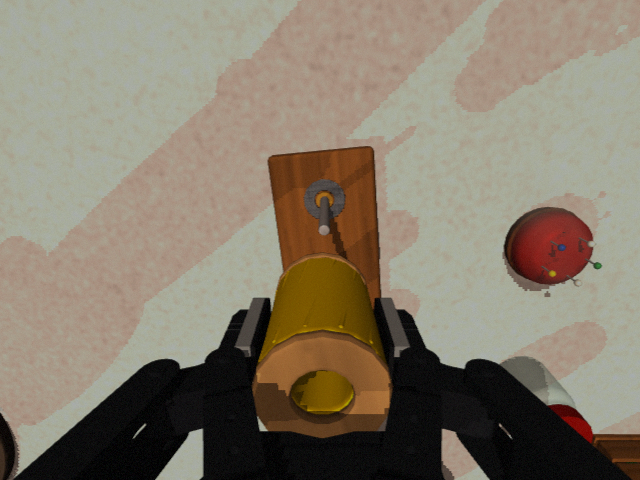

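The wrist view shows the spool top around (323,385) and the pin tip at (324,229), so both can be measured in one picture.

```bash
cat > rel2.py <<'E'
from h import *
import sys
n=sys.argv[1]; u,v=float(sys.argv[2]),float(sys.argv[3])
f=dict(np.load(f'c_{n}.npz')); W=f['W']; img=f['img']
o=manip.observe(); R=o['orientation']; p=o['eef_pos']
tip=ray(f,u,v,110); print('tip',tip)
# wooden disc pixels: depth near top plane
zt=p[2]+50.2
# points from depth near top plane, within 40 of tcp
w=W[250:,200:450]; m=(abs(w[...,2]-zt)<3)&(np.hypot(w[...,0]-p[0],w[...,1]-p[1])<28)
hsv=cv2.cvtColor(img,cv2.COLOR_RGB2HSV)[250:,200:450]
m&=(hsv[...,1]>70)&(hsv[...,2]>60)
vv,uu=np.nonzero(m); P=w[m]; print('n',m.sum(),'medz',np.median(P[:,2]),'exp',zt)
q=img.copy(); q[vv+250,uu+200]=[255,0,255]; save(n+'_m.png',q[200:,150:500])
A=np.c_[P[:,:2]-P[:,:2].mean(0),np.ones(len(P))]; s=np.linalg.lstsq(A,P[:,2],rcond=None)[0]; print('plane tilt deg x,y',np.degrees(s[:2]))
print('min/max',P.min(0),P.max(0))
h=cv2.convexHull(P[:,:2].astype(np.float32)); print('enc',cv2.minEnclosingCircle(h)); print('ell',cv2.fitEllipse(h))
print('tcp',p)
E
python3 rel2.py w6 324 229.5
```

```text
tip [510.92130292 296.31598139 110.        ]
n 9037 medz 254.73111951619842 exp 255.6295422813264
plane tilt deg x,y [-0.51563283 -0.64918612]
min/max [488.85585978 271.59749993 252.63652701] [532.02718878 310.97529738 256.57820455]
enc ((510.8571472167969, 288.84747314453125), 22.590457916259766)
ell ((510.4833679199219, 289.6923522949219), (41.921112060546875, 44.47037124633789), 90.57797241210938)
tcp [510.64288581 288.5539476  205.42954228]
```

View pics/w6_m.png

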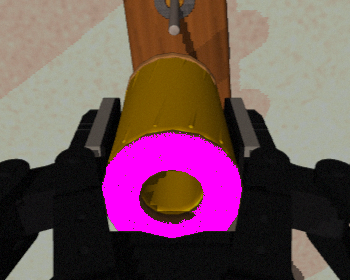

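Request:
play_rows(series=[[[0.23,0,0.1],[-0.1,0.06,-0.08],20],[[0,0,0.3],[0,0,0],20],[[0,0,0.4],[0,0,0],20],[[0,0,0.3],[0,0,0],20],[[0,0,0.1],[0,0,0],20],[[0,0,0],[0,0,0],20],[[0,0,0],[0,0,0],20]])

```text
time: 10.5
eef_pos: [510.6, 292.2, 167.4]
orientation: [[0.004, 1.0, 0.002], [1.0, -0.004, 0.001], [0.001, 0.002, -1.0]]
force: [0.3, 0.3, -1.3]
grip_width: 44.2
```

```bash
python3 -c "
from h import *
rel([510.8,295.5,140.5])"
```

```text
t 10.5 pos [510.63 292.21 167.42] units [0.109 0.004 0.897] turn [ 0.019 -0.009 -0.042] w 44.23 F [ 0.29  0.3  -1.29] q [-1.    0.47  0.55  1.78 -0.29  0.97 -0.33]
```

Request:
play_rows(series=[[[0.11,0,0.1],[0,0,-0.04],20],[[0.02,0,0.2],[0,0,0],20],[[0.02,0,0.2],[0,0,0],20],[[0,0,0.1],[0,0,0],20],[[0,0,0],[0,0,0],20],[[0,0,0],[0,0,0],20]])

```text
time: 11.0
eef_pos: [511.3, 297.6, 148.5]
orientation: [[-0.0, 1.0, 0.003], [1.0, 0.0, 0.002], [0.002, 0.003, -1.0]]
force: [0.6, 0.2, -0.3]
grip_width: 44.5
```

```bash
python3 -c "
from h import *
rel([510.8,295.5,140.5])
for n in ['side','scene']:
    d,W=cloud(n); np.savez('c_'+n+'7',W=W,**d)
    i=d['img'][110:230,180:340] if n=='side' else d['img'][100:220,350:510]
    save(n+'7.png',cv2.resize(i,(800,600),interpolation=cv2.INTER_NEAREST))"
```

```text
t 11.0 pos [511.29 297.6  148.45] units [-0.071 -0.017  0.265] turn [ 0.035 -0.021  0.005] w 44.48 F [ 0.59  0.2  -0.29] q [-0.99  0.49  0.54  1.79 -0.31  0.94 -0.32]
```

View pics/side7.png

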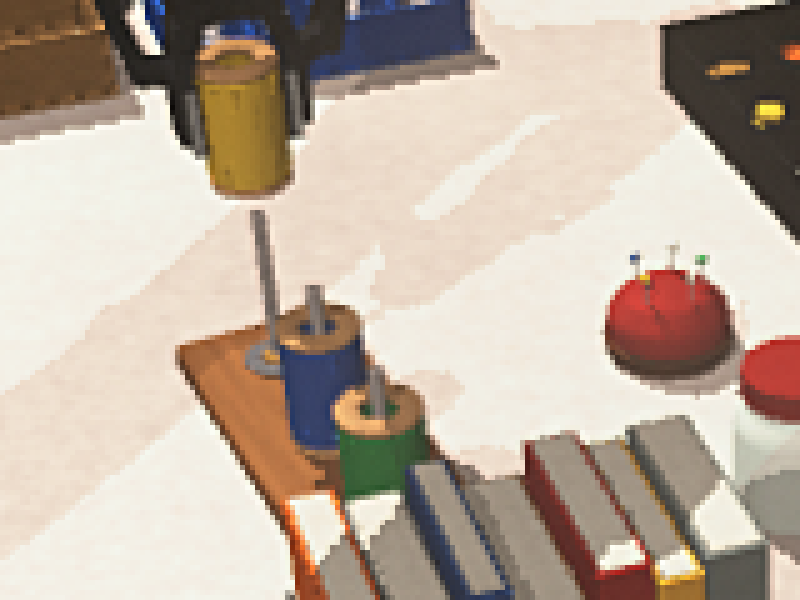

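View pics/scene7.png

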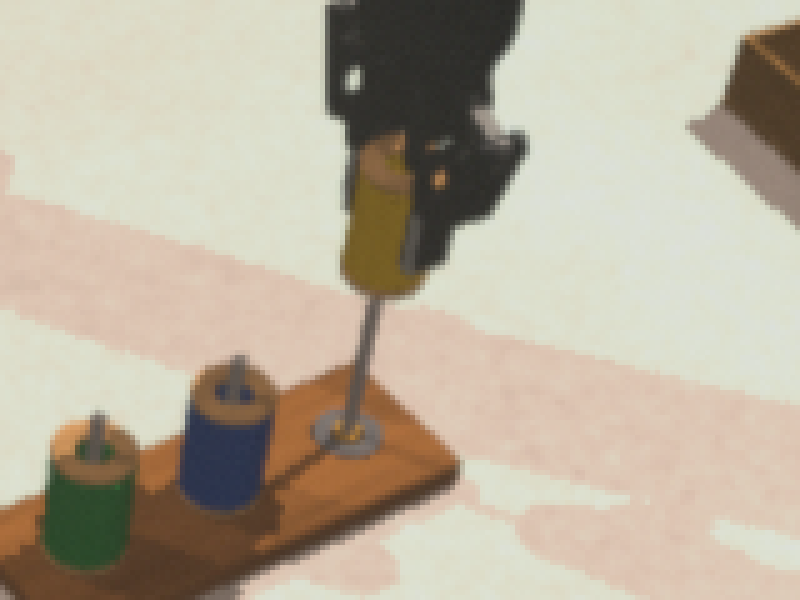

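```bash
cat > ax.py <<'E'
from h import *
import sys
from scipy.optimize import least_squares
tag=sys.argv[1]
o=manip.observe();p=o['eef_pos']; print('tcp',p)
def proj(f,P): return cv2.projectPoints(np.array(P,float).reshape(-1,3),f['rvec'],f['tvec'],np.array([[f['fx'],0,f['cx']],[0,f['fy'],f['cy']],[0,0,1]]),None)[0].reshape(-1,2)
def lat(f,pts,x0):
    # image offset of pts (u,v) from projected vertical axis at x0; return mean offset px perpendicular-ish (u)
    a=proj(f,[[x0[0],x0[1],z] for z in np.linspace(20,260,200)])
    i=np.argsort(a[:,1]); return pts[:,0]-np.interp(pts[:,1],a[i,1],a[i,0])
for n in ['side','scene']:
    f=dict(np.load(f'c_{n}{tag}.npz')); img=f['img'].astype(int); hsv=cv2.cvtColor(f['img'],cv2.COLOR_RGB2HSV)
    c=proj(f,[[p[0],p[1],p[2]+15]])[0].astype(int)
    m=(hsv[...,0]>19)&(hsv[...,0]<32)&(hsv[...,1]>110)
    pts=[]
    for v in range(c[1]-14,c[1]+16):
        u=np.nonzero(m[v,c[0]-14:c[0]+14])[0]+c[0]-14
        if len(u)>8: pts.append([(u.min()+u.max())/2,v,len(u)])
    pts=np.array(pts)
    ds=lat(f,pts,(p[0],p[1])+np.zeros(2)) if False else lat(f,pts,p[:2])
    print(n,'spool rows',len(pts),'widths',pts[:,2].astype(int),'du vs TCP axis',ds.round(1))
    # pin: darkness-weighted centroid
    X0=(510.8,295.7)
    q=[]
    for z in np.arange(50,106,3):
        a=proj(f,[[*X0,z]])[0]; v=int(round(a[1])); us=np.arange(int(a[0])-6,int(a[0])+8)
        g=img[v,us].sum(1); w=np.clip(np.median(g)-g-40,0,None)
        if w.sum()>50: q.append([(w*us).sum()/w.sum(),v])
    q=np.array(q); dp=lat(f,q,X0); print('  pin du vs axis510.8,295.7',dp.round(1))
    b=proj(f,[[510,295,115],[511,295,115],[510,296,115]]); print('  px per mm x,y',(b[1]-b[0]).round(3),(b[2]-b[0]).round(3))
E
python3 ax.py 7
```

```text
tcp [511.39477334 297.60796271 148.70301384]
side spool rows 20 widths [15 14 13 13 14 14 14 16 14 14 13 14 13 15 14 15 14 14 13 12] du vs TCP axis [-0.5 -0.6 -1.3 -0.9  0.4 -0.7 -0.9  0.  -1.1 -0.8 -0.4 -1.6 -1.2  0.1
 -0.  -0.2 -0.8 -1.  -1.1 -1.8]
  pin du vs axis510.8,295.7 [ 2.8  2.   0.   0.1  0.1 -0.  -0.  -0.1  0.1  0.1 -0.1  0.  -0.  -0.
 -0.   0.1  0.1 -0.1  0.1]
  px per mm x,y [ 0.37  -0.075] [-0.093 -0.174]
scene spool rows 18 widths [10 13 12 12 11 11 11 11 11 11 11 11 11 10 11 11 13 12] du vs TCP axis [-3.8 -3.1 -3.4 -3.2 -2.5 -3.3 -3.1 -2.9 -2.7 -2.5 -3.2 -3.  -2.8 -3.1
 -2.4 -1.2  1.   1.7]
  pin du vs axis510.8,295.7 [-0.7 -0.7 -0.   0.2  0.2  0.4  0.3  0.4  0.4  0.3  0.3  0.3  0.4  0.4
  0.4]
  px per mm x,y [0.217 0.233] [ 0.333 -0.108]
```

```bash
python3 - <<'E'
from h import *
from ax import proj
E
cat > ax2.py <<'E'
import sys
from h import *
def proj(f,P): return cv2.projectPoints(np.array(P,float).reshape(-1,3),f['rvec'],f['tvec'],np.array([[f['fx'],0,f['cx']],[0,f['fy'],f['cy']],[0,0,1]]),None)[0].reshape(-1,2)
tag=sys.argv[1]; p=manip.observe()['eef_pos']
f=dict(np.load(f'c_side{tag}.npz')); img=f['img'].astype(float)
B=img[...,2]/ (img.sum(-1)+1)   # blue fraction low for yellow/wood
for dz in range(-20,48,4):
    a=proj(f,[[p[0],p[1],p[2]+dz]])[0]; v=int(round(a[1])); a=proj(f,[[p[0],p[1],p[2]+dz+k] for k in (-4,4)])
    uc=np.interp(v,a[::-1,1],a[::-1,0])
    us=np.arange(int(uc)-12,int(uc)+13)
    print(dz,v,round(uc,1),' '.join(f'{int(100*b):02d}' for b in B[v,us]),'|',us[0])
E
python3 ax2.py 7
```

```text
-20 146 230.3 32 32 32 31 20 12 14 13 13 13 13 13 14 14 14 15 15 18 21 25 29 31 30 30 30 | 218
-16 144 230.0 32 32 32 32 28 09 12 14 15 14 13 14 14 14 14 15 15 16 17 16 13 28 31 30 30 | 217
-12 143 229.8 32 32 32 32 23 09 13 14 13 14 13 14 14 14 15 15 15 15 16 16 18 27 31 30 30 | 217
-8 141 229.5 32 32 30 30 24 12 13 14 14 13 14 14 14 14 14 15 15 15 17 16 21 27 31 30 30 | 217
-4 140 229.4 32 30 30 32 25 13 13 13 13 13 14 14 14 14 15 15 15 15 17 17 21 28 31 30 30 | 217
0 139 229.2 29 30 30 31 21 14 13 13 14 13 14 14 14 14 14 15 15 16 16 16 25 30 32 31 30 | 217
4 137 228.9 28 29 30 31 31 16 13 13 13 14 13 14 14 14 14 14 15 16 16 17 17 22 31 30 30 | 216
8 136 228.8 29 30 31 31 29 15 13 13 13 13 13 13 13 14 14 14 15 15 17 17 18 21 30 30 29 | 216
12 135 228.6 29 29 30 31 27 13 13 13 13 13 13 13 13 14 14 15 15 16 16 17 18 22 30 30 30 | 216
16 133 228.4 30 30 30 31 22 14 13 13 13 13 13 13 14 14 14 15 15 15 16 17 19 27 31 30 30 | 216
20 132 228.2 29 30 30 31 16 13 13 13 13 13 13 13 13 14 14 15 14 16 16 17 19 28 30 30 30 | 216
24 130 227.9 30 30 30 31 30 15 13 12 13 13 13 13 14 13 14 14 15 15 16 17 17 19 31 30 30 | 215
28 129 227.8 30 30 30 31 27 13 13 13 13 13 13 14 14 13 14 14 14 15 16 17 17 18 32 30 30 | 215
32 127 227.5 29 29 30 31 20 13 12 12 12 13 12 11 12 12 13 14 14 15 15 15 18 25 30 30 30 | 215
36 126 227.3 29 29 31 24 14 15 18 18 20 21 20 20 20 19 18 15 15 14 15 14 18 26 31 30 30 | 215
40 125 227.2 30 30 30 27 19 21 21 21 21 22 22 22 22 22 21 21 22 21 16 13 18 27 31 31 30 | 215
44 123 226.9 30 30 30 30 29 23 21 22 22 22 20 19 19 18 19 22 21 21 22 22 22 22 31 30 29 | 214Traceback (most recent call last):
  File "<stdin>", line 2, in <module>
  File "ax.py", line 4, in <module>
    tag=sys.argv[1]
        ~~~~~~~~^^^
IndexError: list index out of range
```

Request:
play_rows(series=[[[-0.06,0,0.08],[0,0,0],20],[[0,0,0.08],[0,0,0],20],[[0,0,0],[0,0,0],20],[[0,0,0],[0,0,0],20]])

```text
time: 11.43
eef_pos: [511.8, 295.6, 144.0]
orientation: [[-0.0, 1.0, 0.004], [1.0, 0.0, 0.003], [0.003, 0.004, -1.0]]
force: [-0.3, -0.4, 0.1]
grip_width: 43.9
```

```bash
python3 -c "
from h import *
rel([511.1,295.6,140.5]);rel([511.1,295.6,140.5])"
```

```text
t 11.4333 pos [511.81 295.56 144.01] units [ 0.001 -0.024  0.117] turn [ 0.048 -0.029  0.001] w 43.94 F [-0.31 -0.43  0.1 ] q [-0.99  0.5   0.53  1.8  -0.31  0.92 -0.32]
t 11.4333 pos [511.81 295.56 144.01] units [ 0.001 -0.024  0.117] turn [ 0.048 -0.029  0.001] w 43.94 F [-0.31 -0.43  0.1 ] q [-0.99  0.5   0.53  1.8  -0.31  0.92 -0.32]
```

Request:
play_rows(series=[[[0,-0.03,0.1],[0.05,-0.03,0],20],[[0,0,0.02],[0,0,0],20],[[0,0,0],[0,0,0],20],[[0,0,0],[0,0,0],20],[[0,0,0],[0,0,0],20]])

```text
time: 11.85
eef_pos: [510.9, 295.6, 140.1]
orientation: [[-0.0, 1.0, -0.001], [1.0, 0.0, -0.0], [-0.0, -0.001, -1.0]]
force: [-0.4, 0.1, -1.7]
grip_width: 44.2
```

```bash
python3 -c "
from h import *
rel([511.1,295.6,140.5])
for n in ['side','scene','wrist']:
    d,W=cloud(n); np.savez('c_'+n+'8',W=W,**d)
    i=d['img'][110:230,180:340] if n=='side' else d['img'][100:220,350:510] if n=='scene' else d['img']
    save(n+'8.png',cv2.resize(i,(800,600),interpolation=cv2.INTER_NEAREST))
rel([511.1,295.6,140.5])
"; python3 ax2.py 8; python3 - <<'E'
from h import *
f=dict(np.load('c_side8.npz'))
for v in range(138,165): print(v,f['img'][v,226:238].sum(1)//3)
def proj(f,P): return cv2.projectPoints(np.array(P,float).reshape(-1,3),f['rvec'],f['tvec'],np.array([[f['fx'],0,f['cx']],[0,f['fy'],f['cy']],[0,0,1]]),None)[0].reshape(-1,2)
print(proj(f,[[511,295.8,110],[511,295.8-22.5,120],[511,295.8-22.5,118],[511,295.8-22.5,122]]))
E
```

```text
t 11.85 pos [510.88 295.62 140.07] units [-0.001  0.007 -0.014] turn [-0.007  0.003  0.001] w 44.25 F [-0.45  0.08 -1.74] q [-0.99  0.5   0.53  1.8  -0.31  0.92 -0.32]
t 12.0 pos [510.9  295.61 140.13] units [-0.     0.007 -0.012] turn [-0.006  0.002 -0.   ] w 44.48 F [ 0.52 -0.56  0.08] q [-0.99  0.5   0.53  1.8  -0.31  0.92 -0.32]
-20 149 230.7 32 32 32 32 26 14 13 13 13 13 13 13 13 14 14 14 14 19 18 21 27 30 30 30 30 | 218
-16 147 230.4 32 32 32 31 17 11 13 13 13 14 14 14 13 14 15 15 15 19 16 14 23 29 30 30 30 | 218
-12 146 230.2 32 32 32 31 09 12 14 13 13 14 13 14 14 15 15 15 16 20 16 13 27 30 30 30 30 | 218
-8 145 230.1 32 32 33 32 08 13 14 14 14 13 14 14 14 14 15 15 16 19 16 13 28 31 30 30 30 | 218
-4 143 229.8 31 31 30 31 31 15 13 13 14 13 14 13 14 14 14 15 15 16 18 17 15 26 31 30 30 | 217
0 142 229.6 29 30 30 31 29 16 13 13 13 13 13 14 14 14 14 15 15 16 18 16 20 27 31 30 30 | 217
4 141 229.5 27 29 30 31 28 14 13 13 14 13 13 14 14 14 15 15 15 16 17 16 22 27 30 30 30 | 217
8 139 229.2 29 30 31 32 19 13 13 13 13 13 14 14 14 14 14 15 15 16 17 17 19 29 31 30 30 | 217
12 138 229.0 
[... 1707 characters left out ...]
22 224 219 137  84  98 171 226 221 222 221]
155 [219 220 223 216 140  81 101 174 233 223 221 221]
156 [218 220 222 222 188  85  89 147 235 221 219 219]
157 [219 219 219 225 217 106  96 131 234 222 218 216]
158 [216 218 219 225 214 108  99 133 232 226 219 217]
159 [218 219 221 225 217 134 102 115 204 227 220 217]
160 [216 216 218 222 219 155 104 115 197 227 220 221]
161 [218 218 218 222 218 154 104 104 170 230 224 225]
162 [221 220 219 219 215 159 106 108 169 232 221 219]
163 [219 217 213 215 220 191 105 100 144 233 221 220]
164 [216 219 219 219 227 218 104  93 131 235 224 221]
[[231.14702592 152.13365545]
 [232.78135098 152.74032755]
 [232.87931739 153.41498693]
 [232.68318374 152.06428507]]
```

View pics/side8.png

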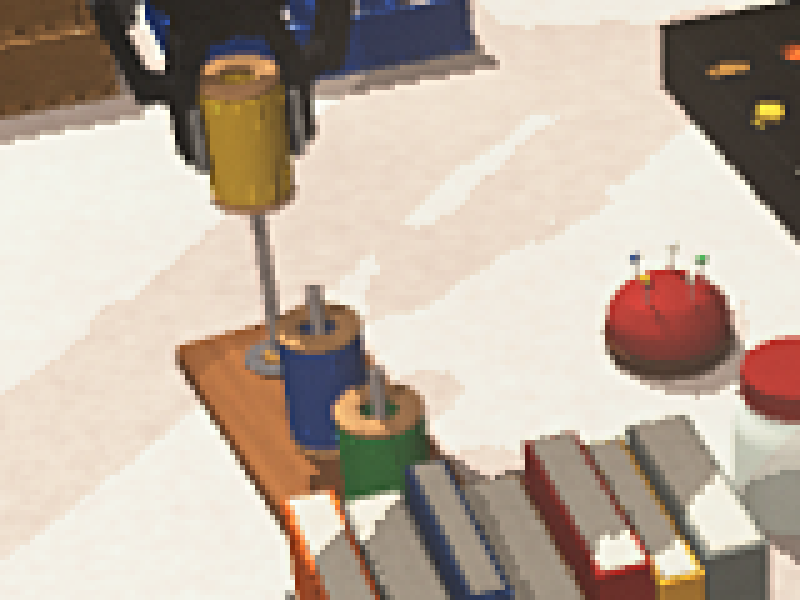

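View pics/scene8.png

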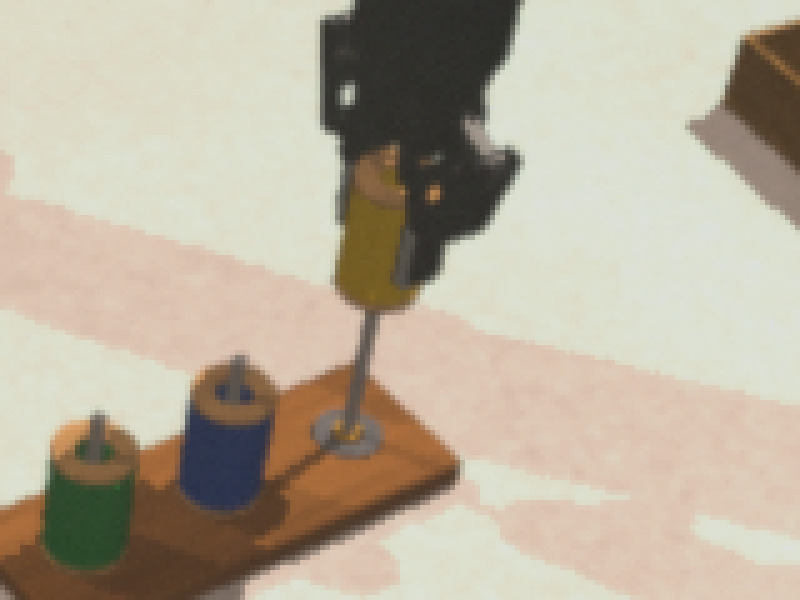

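View pics/wrist8.png

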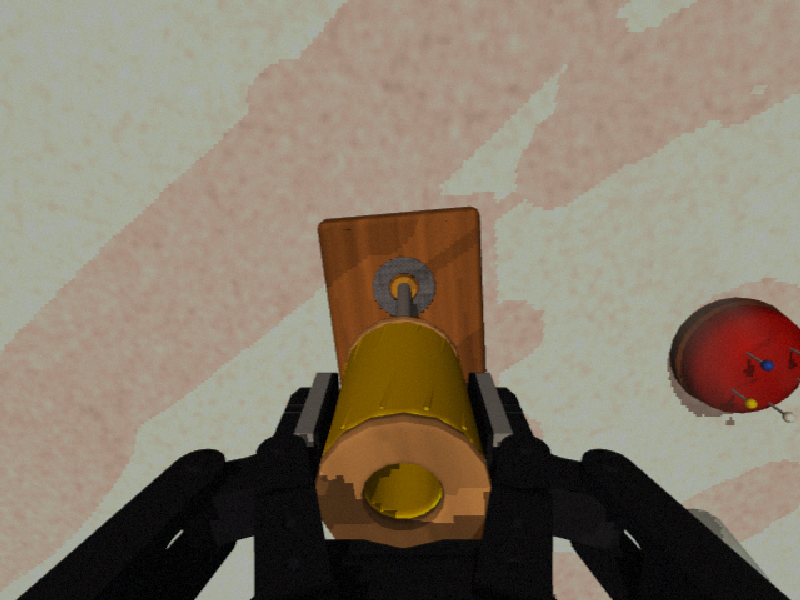

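```bash
cp c_wrist8.npz c_w8.npz; python3 rel2.py w8 324 229.5 | grep -v '^tip'; python3 ax.py 8 | grep -v widths; python3 - <<'E'
from h import *
a=np.load('c_scene.npz')['img'].astype(int); b=np.load('c_scene8.npz')['img'].astype(int)
d=np.abs(a-b).sum(-1)
for n,(x0,y0,x1,y1) in dict(jar=(378,240,412,285),tape=(330,286,362,314),hoop=(200,300,275,365),cushion=(432,230,470,268),orange=(88,282,120,320),booklets=(268,170,345,275),green=(355,180,383,216)).items(): print(n,(d[y0:y1,x0:x1]>90).mean().round(3))
E
```

```text
n 9103 medz 189.47562395711682 exp 190.32658553238014
plane tilt deg x,y [-0.1634436  -0.40923121]
min/max [488.70723891 278.71098913 187.32721377] [531.7750302  317.84333827 191.45832291]
enc ((510.1335754394531, 295.0907897949219), 22.758420944213867)
ell ((510.1051940917969, 296.5504455566406), (41.61009216308594, 44.629608154296875), 98.1795425415039)
tcp [510.90345707 295.60506575 140.12658553]
tcp [510.90345707 295.60506575 140.12658553]
  0.1 -0.6 -0.7 -0.9 -1.  -1.7]
  pin du vs axis510.8,295.7 [ 2.8  2.   0.   0.1  0.1 -0.  -0.  -0.1  0.1  0.1 -0.1  0.  -0.  -0.
 -0.   0.1  0.  -0.2 -0. ]
  px per mm x,y [ 0.37  -0.075] [-0.093 -0.174]
 -2.   0.7  1.4  2.1]
  pin du vs axis510.8,295.7 [-0.7 -0.7 -0.   0.2  0.2  0.4  0.3  0.3  0.4  0.3  0.3  0.3  0.4  0.4
  0.7]
  px per mm x,y [0.217 0.233] [ 0.333 -0.108]
jar 0.028
tape 0.0
hoop 0.0
cushion 0.0
orange 0.0
booklets 0.318
green 0.202
```

Request:
play_rows(series=[[[0,0.03,-0.01],[0,0,0],20],[[0,0,0],[0,0,0],20],[[0,0,0],[0,0,0],20],[[0,0,0],[0,0,0],20],[[0,0,0],[0,0,0],20],[[0,0,0],[0,0,0],20]])

```text
time: 12.5
eef_pos: [512.0, 295.7, 140.7]
orientation: [[0.0, 1.0, -0.0], [1.0, -0.0, 0.0], [0.0, -0.0, -1.0]]
force: [0.3, -0.2, 0.2]
grip_width: 44.4
```

```bash
python3 -c "
from h import *
rel([511.5,295.6,140.5])
d,W=cloud('scene'); save('scene9.png',d['img']); o=manip.observe(); rel([511.5,295.6,140.5]); print(o['dq'].round(4))"
```

```text
t 12.5 pos [512.05 295.67 140.69] units [-0.002 -0.018  0.007] turn [-0.002 -0.001 -0.   ] w 44.35 F [ 0.3  -0.24  0.17] q [-0.98  0.5   0.53  1.8  -0.31  0.92 -0.31]
t 12.55 pos [512.03 295.67 140.7 ] units [-0.002 -0.018  0.007] turn [-0.002 -0.001 -0.   ] w 44.25 F [-0.21 -0.43 -0.43] q [-0.98  0.5   0.53  1.8  -0.31  0.92 -0.31]
[ 0.0011 -0.0001  0.0007  0.0005 -0.0003  0.0004  0.0005]
```

View pics/scene9.png

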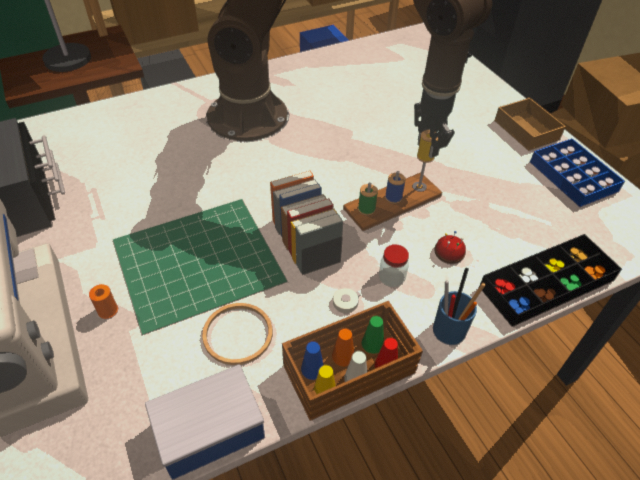

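The spool hangs at (426,147) directly above the empty pin, and everything else is where it was. One small trim in x remains.

Request:
play_rows(series=[[[0,-0.015,0],[0,0,0],20],[[0,0,0],[0,0,0],20],[[0,0,0],[0,0,0],20],[[0,0,0],[0,0,0],20],[[0,0,0],[0,0,0],20]])

```text
time: 12.97
eef_pos: [511.5, 295.7, 140.7]
orientation: [[-0.0, 1.0, -0.0], [1.0, 0.0, 0.0], [0.0, -0.0, -1.0]]
force: [1.0, -0.2, -1.3]
grip_width: 43.9
```

```bash
python3 -c "
from h import *
rel([511.5,295.6,140.5])
print(manip.sign_off())"
```

```text
t 12.9667 pos [511.51 295.67 140.7 ] units [-0.002 -0.     0.007] turn [-0.002 -0.001  0.001] w 43.95 F [ 0.97 -0.23 -1.28] q [-0.98  0.5   0.53  1.8  -0.31  0.92 -0.32]
the job is handed in; nothing more can be done
None
```

The yellow spool is now held still and upright over the empty pin, which is the left one at about (511, 296). I picked it up from the mat and carried it with its underside about 205–235 mm above the table, well over the booklets (about 148 mm). I handed the job in at about 13 s.

**Height:** the underside is about 10–11 mm above the pin tip. Tool readings gave about 10–11 mm, the wrist depth about 10 mm, and the side view up to 12 mm.

**Alignment:** the spool's axis is within about 1 mm of the pin, as near as the cameras can tell. They disagreed slightly: the side view and the wrist depth put the spool about 1 mm short in x, while the wrist picture showed it centred. I shifted it about 0.6 mm in x as a compromise and did not measure the alignment again after that.

**Scene camera:** two checks from this view were weak:
- My first rough reading of the pin tip was about 5 mm off the wrist view. I used the wrist value, which the side view confirmed.
- The gripper partly hid the spool, so this view could not confirm the alignment.

**Steadiness:** the opening is steady at about 44 mm, the arm is still, and outside force is under 2 N.

**Everything else:** comparing pictures before and after showed no change at the tape case, hoop, pincushion or orange spool. The jar, booklets and green spool areas did change in brightness. I put that down to the arm's shadow, as they look unmoved in the last picture.

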